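# Fit the battery cartridge in a door lock behind its push-latched cover

## Robot

A 6-joint arm with a two-finger parallel gripper is mounted at the origin on the work surface. World frame = base frame: x ahead of the robot, y to its left, z up, the work surface at z = 0. Lengths are in mm, angles in rad, forces in N, time in s.
With the tool pointing down it reaches from about 275 to 750 mm from the base axis. Payload 10.2 kg.
Tool frame: the origin (TCP) lies midway between the tips of the shut fingers; the grasp point (between the pads) lies 19 mm behind it (ctrl.grasp_offset is the distance from the TCP to the grasp point, in mm); z points along the fingers, y is the line along which they close (so a half turn about z gives the same grasp; the last joint's range is limited). The gripper opens to 85 mm and grips with 20 to 120 N. Pads are 22 mm wide; open, the fingers measure 114 mm over their backs; the gripper's body (76 mm by 85 mm) begins 54 mm behind the grasp point. The pads swing forward as they close: fully open they stand 13 mm farther back than shut.
Start: joints at [-1.408, 0.313, 1.498, -0, 1.331, -0.223], TCP at [197.546, -486.423, 231.294] pointing down, gripper open.
Joint ranges: [-2.94, 2.94], [-0.97, 2.17], [0.19, 2.56], [-1.23, 4.37], [0.02, 3.11], [-2.88, 2.88]. Speed limits (rad/s): [2.39, 2.39, 3.01, 3.14, 3.14, 3.14].

## Interface

Orientations are given as a unit quaternion [w, x, y, z].
In Python, from rig import ctrl, viewer, models gives the robot as it stands. The module is installed in compiled form; this text tells all that it offers.
- The arm moves only by the shell command python3 -m pendant 'ROWS' [OPENING] [FORCE]. ROWS is text: rows parted by semicolons, each of 4 numbers parted by spaces: the shift along the tool's x, y, z in m, then the turn about the tool's z in rad. In form: x y z yaw; .... A call has 1 to 10 rows; each row shifts and turns the commanded pose from where the row before left it, along the tool's axes as they then stand; what a row does not reach is not made up. A row lasts 1/8 s, in which the tool goes at most 62.5 mm and 10.7 degrees, less where a joint would pass 70% of its speed; a pose out of reach is approached as far as the arm can. A call is refused whole if a number of a shift passes 0.0625 or a number of a turn 0.188, either way. A call with a gripper value outside its range is refused whole. OPENING is the opening, from 0 (shut) to 1 (fully open), set as the call begins (- or left out, the last holds). The fingers move at their own pace and stop on an object; FORCE is the grip in N (left out, the last holds). Time passes only in rows, so rows that do not move let the fingers close. It gives the time, the measured TCP pose, the force, the opening and the grip force at its end, in the units of the state.
- ctrl.sense(): the state, without advancing time (a new reading comes with each control period).
- viewer.capture(name): name is "scene" or "top" or "wrist"; returns a dict with "color" (420x560x3 uint8, red, green, blue), "vertical_fov" (degrees; the focal length in pixels is half the picture's height over the tangent of half this angle, whatever the lens; pixels are square), "cx", "cy" (the principal point, pixels), "dist" ([k1, k2, p1, p2, k3] as OpenCV has them; the pictures are not rectified), "pose" (4x4, takes a point from camera to world coordinates). Camera axes: x right, y down, z forward; pixel columns grow to the right and rows downward; lengths in mm; the calibration is good to about 2 mm. A picture is of the moment at which its call begins. There is no depth.
- ctrl.finish_job(): hands the job in; it is judged then, once.
Trained networks look in the newest picture that a camera, given by its name, has taken for a name from the list of things; names that differ only in an ending like _2 or _b are one class to them, and where a whole thing is asked for, a point or a joint stands for the part that bears it (a point fixed in the world has none). Each returns a list of dicts, best first, with "p" (0 to 1); they miss things now and then, are a little off and sometimes report something else, mostly with a low value. They report only what shows in the picture. A call takes as long as a camera call. They do not tell look-alikes from the thing itself.
- models.boxes_of(camera, query): "at" ([x, y, z] in mm, in world coordinates, good to about 4 mm: the middle of the surface that is visible of it).
The state is a dict: "time_s": time; "joints": joint angles; "dq": joint speeds; "tau": joint torques, N m; "eef_pos": TCP position; "ee_rot": TCP orientation; "force": force on the tool from outside, world axes, zero at the start; "wrist_torque": the same for the moment, N m; "grip_width": opening from 0.0 (shut) to 1.0 (fully open); "grip_force": force on a finger pad.
Only numpy, scipy, OpenCV 4.12 (cv2) and the standard library are available. Lean on these libraries where they do the work, as an engineer would, in place of code of your own. Each camera call takes 0.05 s, during which the arm holds its last target. There are 200 camera calls.

## Task

Fit the battery cartridge in the electronic door lock: press the ribbed front edge of the lock's flush battery cover once so that its push catch lets go and the cover springs open, and lay the cartridge flat in the cradle inside. Then swing the cover shut against its spring and press it down once more so that the catch holds it closed. Leave the other parts lying on the bench where they are.

Things in the scene. Friction and masses are not known exactly. Their poses are not given: they have to be found in the camera images.
- lockset: Lock on a door section, fixed: wooden offcut 200 (x) x 360 (y) x 44 mm lying flat, on it the silver lock unit 104 (x) x 258 (y) x 50 mm, top 94 mm above the bench. Origin: centre of the offcut's underside; at yaw 0, x points away from the robot, y to its left. Unit's -y end: battery bay under a flush black cover; its +y end is solid, with thumb turn (18 mm tall) and lever handle.
- lever_tip (a point): End of the unit's fixed lever handle, not to be used: the lever runs from lockset (0, +88) to here at (+118, +88) mm, its top 146 mm above the bench. The thumb turn stands at (0, +26) mm.
- cover (a joint): Cover angle, rad: 0 = shut, held by the catch; 1.75 = fully open, leaning 10 degrees back past upright; -0.08 = pressed to its stop. A damped spring always drives it open (2 N at the front edge when shut, 0.6 N when open); released, it swings open in about 4 s. Push-push catch: each press of the front edge 5 to 6 mm below flush, then letting go, releases it if it was held, holds it at 0 if not.
- cover_press (a point): On the cover's top face, middle of its ribbed front strip, 80 mm from the hinge axis; moves with the cover, axes as the cover. The cover is a flat black plate from 2 to 93 mm from the hinge axis, 100 mm wide, 4 mm thick. Under its front edge hangs the catch's white striker, 17 mm wide, 21 mm deep, 81 to 90 mm from the axis, behind a 7 mm turned-down lip.
- cover_hinge (a point): Middle of the cover's hinge axis, in mid-thickness of the cover, at the bay's far side (lockset x = +46, y = -70, 92 mm above the bench); the axis runs along the lockset's y. At angle 0 the cover extends from here along the lockset's -x, at 1.57 straight up. Axes turn with the cover.
- cradle (a point): Centre of the battery cradle on the bay's floor, 50 mm above the bench (lockset x = +7.5, y = -70), axes as lockset. Cradle: 69 mm long (x) between 12 mm high end stops, 40 mm wide (y) between four 9 mm high ribs, which stand only 17 to 30 mm from its middle along x. Beside its middle 35 mm are free for each finger, down to the floor. Bay walls: 110 mm apart in y, 94 mm above the bench, front wall 82.
- cartridge: Battery cartridge: open grey cage with four cells two by two, a block 58 long (x) x 31 wide (y) x 30 mm high, 0.12 kg, loose on the bench, gripped across its 31 mm width. Origin: centre of its underside. It lies in the cradle as it does on the bench, its length along the lockset's x, either end first.
- cylinder: Brass lock cylinder lying on the bench, 62 x 35 x 17 mm, leave alone; origin centre of its underside.
- strike: Strike plate with dust box, steel plate 90 x 30 mm on a black box, 23 mm high, leave alone; origin centre of its underside.
- lock_case: Mortise lock body lying flat at the robot's left, 100 x 235 x 27 mm, leave alone; origin centre of its underside.
- lever_pair: Pair of lever handles on a spindle at the far side, 135 x 140 x 22 mm, leave alone; origin on the spindle's middle, on the bench.
- screwdriver: Screwdriver lying on the bench, leave alone.
- screw_tub: Small white bowl, 68 mm across, 45 mm high, leave alone; origin centre of its underside.
- oil: Small white oil bottle, 40 mm across, 110 mm tall, standing at the robot's left, leave alone; origin centre of its underside.
Mind the look-alikes: they are no part of the job. What is meant by the cartridge is not red or yellow, and is the larger of those in its own colour.

How it is judged (in metres and radians):
On the way, in this order (a step that is already met when the one before it is completed fails the run):
1. the cover has been released and has sprung open (more than 1.4 rad) (value of joint cover above 1.4 rad), for 0.2 s.
2. the cartridge lies flat in the cradle, let go, with the cover still open (value of joint cover above 1.2 rad and x of cartridge in the frame of cradle between -0.008 and 0.008 m and y of cartridge in the frame of cradle between -0.007 and 0.007 m and z of cartridge in the frame of cradle below 0.003 m and angle between cartridge's own z axis and vertical below 0.08 rad and angle between the x axis of cartridge and the x axis of cradle, either way round below 0.2 rad and contact force between the fingers and cartridge below 0.1 N), for 0.2 s.
At the end, for the whole second after the job is handed in: The cover is shut, held flush by its catch alone (joint cover within 0.035 rad of 0, at rest), and the cartridge lies flat at rest in the cradle (centre within 8 mm of the cradle's along x and 7 mm along y, underside within 3 mm of the floor, lengthwise along x within 0.2 rad) (value of joint cover between -0.035 and 0.035 rad and velocity of joint cover between -0.05 and 0.05 rad/s and x of cartridge in the frame of cradle between -0.008 and 0.008 m and y of cartridge in the frame of cradle between -0.007 and 0.007 m and z of cartridge in the frame of cradle below 0.003 m and angle between cartridge's own z axis and vertical below 0.08 rad and angle between the x axis of cartridge and the x axis of cradle, either way round below 0.2 rad and linear speed of cartridge below 0.01 m/s); the robot touches nothing.
It fails at once if another part on the bench was shoved more than 30 mm (distance of any of cylinder, strike, lock_case, lever_pair, screwdriver, screw_tub, oil from where it was at the start of the episode above 0.03 m).
It also fails if it takes over 70 s, if anything falls off the work surface, if the arm or the gripper's body presses on something with over 40 N, if the wrist force passes 120 N, or if a joint passes its speed limit or range.

## Working session

There is one attempt and no reset: what is moved stays moved. The work goes in short steps, Python scripts to look and compute and a shell command to move; the robot and the scene stay as the last step left them, time stands still between calls to the robot, and variables do not carry over. Pictures are saved under pics/ and viewed, at most 10 in all, crops included, and the job is handed in when it is done.

```bash
mkdir -p pics
cat > h.py <<'E'
import numpy as np, cv2
from rig import ctrl, viewer, models
def cam(n,save=None):
    c=viewer.capture(n)
    if save: cv2.imwrite('pics/'+save,c['color'][:,:,::-1])
    return c
def K(c):
    f=c['color'].shape[0]/2/np.tan(np.radians(c['vertical_fov'])/2)
    return np.array([[f,0,c['cx']],[0,f,c['cy']],[0,0,1.]])
def p2w(c,uv,z):
    q=cv2.undistortPoints(np.array([[uv]],float),K(c),np.array(c['dist'],float))[0,0]
    T=np.array(c['pose']);d=T[:3,:3]@[q[0],q[1],1];o=T[:3,3]
    return o+d*(z-o[2])/d[2]
def w2p(c,P):
    T=np.linalg.inv(np.array(c['pose']))
    return cv2.projectPoints(np.array([P],float)@T[:3,:3].T+T[:3,3],np.zeros(3),np.zeros(3),K(c),np.array(c['dist'],float))[0][0,0]
E
python3 - <<'E'
from h import *
a=cam('scene');b=cam('top')
cv2.imwrite('pics/a.png',a['color'][:,:,::-1]);cv2.imwrite('pics/b.png',b['color'][:,:,::-1])
for n,c in(('scene',a),('top',b)):
  print(n,np.round(c['pose'],2).tolist(),c['vertical_fov'])
  for q in('lockset','cover_press','cartridge','cylinder','strike','lever_pair','screw_tub','lever_tip'):
    print(q,[(np.round(d['at']).tolist(),round(d['p'],2),np.round(w2p(c,d['at'])).tolist()) for d in models.boxes_of(n,q)])
s=ctrl.sense();print(s['ee_rot'],s['grip_width'],ctrl.grasp_offset,s['time_s'])
E
```

```text
scene [[-0.13, 0.84, -0.53, 1337.31], [0.99, 0.11, -0.08, 132.53], [-0.01, -0.54, -0.84, 1308.12], [0.0, 0.0, 0.0, 1.0]] 44.09108867395512
lockset [([565.0, 139.0, 43.0], 0.91, [330.0, 223.0])]
cover_press [([524.0, 66.0, 98.0], 0.57, [307.0, 197.0])]
cartridge [([465.0, -378.0, 27.0], 0.75, [164.0, 179.0]), ([585.0, -199.0, 26.0], 0.7, [213.0, 219.0]), ([490.0, -489.0, 23.0], 0.59, [127.0, 183.0]), ([560.0, -367.0, 19.0], 0.56, [160.0, 207.0])]
cylinder [([443.0, -252.0, 10.0], 0.6, [207.0, 181.0]), ([521.0, 65.0, 97.0], 0.37, [307.0, 197.0])]
strike [([574.0, -291.0, 22.0], 0.68, [184.0, 213.0])]
lever_pair [([848.0, 40.0, 24.0], 0.69, [282.0, 315.0])]
screw_tub [([670.0, -415.0, 31.0], 0.66, [133.0, 235.0]), ([525.0, 66.0, 97.0], 0.34, [307.0, 198.0])]
lever_tip [([564.0, 139.0, 48.0], 0.78, [330.0, 221.0])]
top [[0.01, -1.0, 0.08, 472.63], [-1.0, -0.01, 0.02, -11.7], [-0.02, -0.08, -1.0, 1270.15], [0.0, 0.0, 0.0, 1.0]] 49.63176191567171
lockset [([520.0, 140.0, 41.0], 0.88, [239.0, 240.0]), ([520.0, 63.0, 98.0], 0.6, [266.0, 239.0])]
cover_press [([517.0, 68.0, 93.0], 0.7, [263.0, 240.0])]
cartridge [([462.0, -382.0, 26.0], 0.84, [430.0, 263.0]), ([485.0, -482.0, 19.0], 0.61, [465.0, 255.0]), ([569.0, -200.0, 26.0], 0.58, [363.0, 223.0]), ([550.0, -372.0, 18.0], 0.56, [425.0, 231.0])]
cylinder [([444.0, -250.0, 10.0], 0.68, [380.0, 269.0])]
strike [([571.0, -291.0, 22.0], 0.88, [396.0, 223.0]), ([840.0, 45.0, 25.0], 0.67, [275.0, 126.0]), ([281.0, -342.0, 19.0], 0.47, [415.0, 330.0]), ([519.0, 62.0, 97.0], 0.18, [266.0, 240.0])]
lever_pair [([841.0, 42.0, 22.0], 0.81, [276.0, 126.0])]
screw_tub [([682.0, -422.0, 24.0], 0.73, [443.0, 184.0])]
lever_tip [([518.0, 130.0, 48.0], 0.8, [242.0, 240.0])]
[-3.92268910e-06  9.81446970e-01  1.91733786e-01 -1.31379685e-05] 0.9978271699101332 18.700000000000003 0.9
```

Run:
```python
import cv2,numpy as np
b=cv2.imread('pics/b.png')
l=cv2.resize(b[170:330,190:330],None,fx=3.5,fy=3.5,interpolation=2)[:560]
r=cv2.resize(b[200:350,350:490],None,fx=3.5,fy=3.5,interpolation=2)[:525]
o=np.zeros((560,l.shape[1]//1,3),np.uint8)
cv2.imwrite('pics/l.png',l);cv2.imwrite('pics/r.png',r)
```

```text
(no output)
```

View pics/b.png

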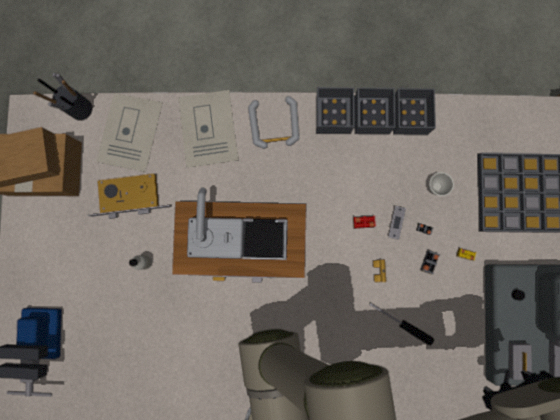

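View pics/r.png

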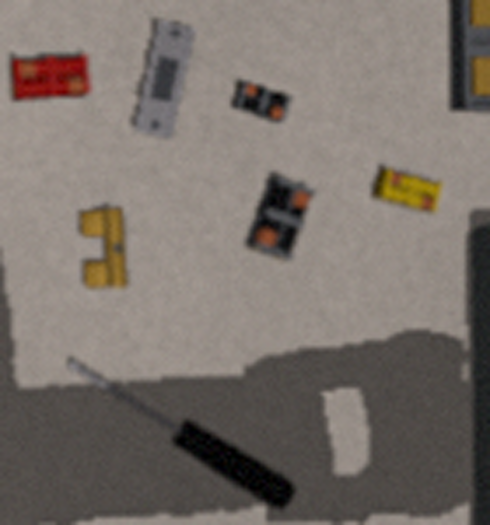

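View pics/l.png

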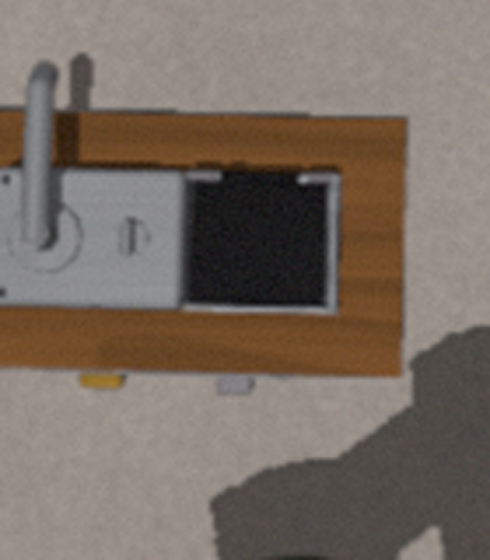

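The overview shows the lock with its black cover at (265,239). Four things could be taken for the cartridge: red (363,222), yellow (466,254), small grey (425,229) and large grey (430,262). By the description it is the large grey one at (430,262), and the crop shows its length running at about -0.3 rad. Next I work out the lock's pose and the shifts.

Run:
```python
from h import *
b=cam('top')
C=[p2w(b,uv,44)[:2] for uv in((306,203.4),(304.9,277.4),(173,275.5),(175,201))]
print(np.round(C,1).tolist(),np.mean(C,0))
d=C[3]-C[0];print('yaw from long sides',np.arctan2(*( -(C[3]-C[0])[[0]],(C[3]-C[0])[1])),np.arctan2(-(C[2]-C[1])[0],(C[2]-C[1])[1]))
# unit end and cover corners from crop (z 94)
f=lambda u,v:(190+u/3.5,170+v/3.5)
for n,uv in(('unit TR',(340,174)),('unit BR',(336,312)),('cov BL',(187,303)),('cov BR',(327,306)),('cov TR',(330,175)),('cov TL',(190,173))):
  print(n,np.round(p2w(b,f(*uv),94),1))
g=lambda u,v:(350+u/3.5,200+v/3.5)
P=[p2w(b,g(*q),30)[:2] for q in((271,174),(312,187),(290,258),(248,245))]
print('cart',np.round(P,1).tolist(),np.mean(P,0),np.linalg.norm(P[0]-P[1]),np.linalg.norm(P[1]-P[2]),np.arctan2(*(P[0]-P[3])[::-1]),np.arctan2(*(P[1]-P[2])[::-1]))
```

```text
[[620.4, -42.5], [420.6, -41.0], [420.9, 316.1], [624.2, 316.5]] [521.53434878 137.27163954]
yaw from long sides [-0.01070827] -0.0008533860509899287
unit TR [571.3   7.4  94. ]
unit BR [469.1   9.3  94. ]
cov BL [474.5 119.6  94. ]
cov BR [473.4  16.   94. ]
cov TR [570.5  14.8  94. ]
cov TL [571.  119.1  94. ]
cart [[498.1, -375.0], [488.2, -407.1], [433.0, -389.2], [442.8, -356.4]] [ 465.53389327 -381.91994775] 33.55127061876983 58.01056273433651 -0.3242419746996479 -0.31341709689980746
```

```bash
python3 -m pendant '0 0 0 0.131; 0 0 0 0.131; 0 0 0 0.131; 0.028 -0.054 0 0; 0.028 -0.054 0 0; 0.028 -0.054 0 0; 0.028 -0.054 0 0; 0.028 -0.054 0 0; 0.028 -0.054 0 0; 0.028 -0.054 0 0' 0 40
python3 - <<'E'
from h import *
s=ctrl.sense();q=s['ee_rot'];print(s['joints'],2*np.arctan2(q[2],q[1]))
E
```

```text
time_s: 2.2
eef_pos: [396.9, -108.0, 231.6]
ee_rot: [0.0, 1.0, -0.004, 0.0]
force: [1.8, -0.6, -0.4]
grip_width: 0.002
grip_force: 0.0
[-5.52358211e-01  5.73887696e-02  1.80751787e+00  8.36232850e-06
  1.27564357e+00  1.02589807e+00] -0.007462384499247674
```

```bash
python3 -m pendant '0.022 -0.044 0.015 0; 0.022 -0.044 0.015 0; 0.022 -0.044 0.015 0; 0.0225 -0.044 0.015 0; 0 0 0 0'
python3 - <<'E'
from h import *
c=cam('wrist','w1.png');s=ctrl.sense();p=np.array(s['eef_pos']);print(p,np.round(c['pose'],3).tolist())
print(w2p(c,[486.5,67.5,94]), w2p(c,p))
for q in('cover_press','cover'):print([(np.round(d['at'],1).tolist(),round(d['p'],2)) for d in models.boxes_of('wrist',q)])
E
```

```text
time_s: 2.82
eef_pos: [486.1, 67.8, 170.1]
ee_rot: [-0.0, 1.0, -0.002, -0.001]
force: [0.1, -1.1, -0.1]
grip_width: -0.0
grip_force: 0.0
[485.94472804  66.39206911 170.79126659] [[-0.002, -0.948, -0.318, 567.419], [-1.0, 0.002, 0.001, 67.839], [-0.0, 0.318, -0.948, 312.939], [0.0, 0.0, 0.0, 1.0]]
[280.83430315 223.7937604 ] [283.160697   273.77027501]
[([526.2, 71.6, 97.7], 0.9)]
[([529.5, 67.9, 88.5], 0.67)]
```

View pics/w1.png

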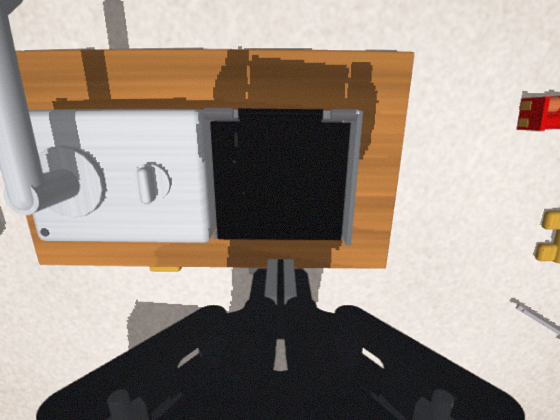

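The wrist picture shows the cover with its front edge from (217,241) to (344,241) and its side edges at columns 211/352 near row 122. I'll measure those at z=94.

Run:
```python
from h import *
c=cam('wrist')
for uv in((217,241),(344,241),(211,122),(352,122),(281,109)):print(uv,np.round(p2w(c,uv,94),1))
for uv in((39,264),(387,268),(413,51)):print(uv,np.round(p2w(c,uv,44),1))
```

```text
(217, 241) [471.4 116.4  94. ]
(344, 241) [470.8  13.5  94. ]
(211, 122) [563.6 114.   94. ]
(352, 122) [563.   13.3  94. ]
(281, 109) [572.  64.  94.]
(39, 264) [424.4 316.8  44. ]
(387, 268) [418.4 -44.5  44. ]
(413, 51) [618.4 -45.2  44. ]
```

```bash
python3 -m pendant '0 0 0.03 0; 0 0 0.03 0; 0 0 0.014 0; 0 0 0 0; 0 0 0.003 0; 0 0 0.003 0; 0 0 0.003 0; 0 0 0 0'
```

```text
time_s: 4.03
eef_pos: [486.3, 65.5, 88.4]
ee_rot: [0.0, 1.0, -0.004, 0.0]
force: [1.0, -0.5, 1.9]
grip_width: -0.002
grip_force: 0.9
```

```bash
python3 -m pendant '0 0 0.001 0; 0 0 0.0005 0; 0 0 0 0'
```

```text
time_s: 4.4
eef_pos: [486.4, 65.5, 87.4]
ee_rot: [0.0, 1.0, -0.004, 0.001]
force: [0.0, -1.5, 7.8]
grip_width: -0.001
grip_force: 3.7
```

```bash
python3 -m pendant '-0.015 0 -0.05 0; -0.045 0.01 -0.035 0; 0 0.06 -0.015 0; 0 0.06 -0.01 0; 0 0.06 0 0; 0 0.06 0 0; 0.01 0.06 0 0; 0.01 0.06 0 0; 0.01 0.06 0 0; 0 0 0 0.1' 0.8; python3 -m pendant '0 0.01 0 0.1; 0 0 0 0.11; 0 0 0 0'
python3 - <<'E'
from h import *
c=cam('wrist','w2.png');s=ctrl.sense();q=s['ee_rot'];print(s['eef_pos'],2*np.arctan2(q[2],q[1]),np.round(c['pose'],3).tolist())
print(w2p(c,[464,-382,30]))
print([(np.round(d['at'],1).tolist(),round(d['p'],2)) for d in models.boxes_of('wrist','cartridge')])
E
```

```text
time_s: 5.65
eef_pos: [452.2, -367.2, 195.1]
ee_rot: [-0.001, 0.998, -0.056, -0.001]
force: [0.4, -0.2, -0.4]
grip_width: 0.796
grip_force: 0.0
time_s: 6.02
eef_pos: [451.7, -373.9, 196.3]
ee_rot: [-0.001, 0.988, -0.157, -0.001]
force: [-1.1, -0.3, -0.4]
grip_width: 0.796
grip_force: 0.0
[ 451.73754644 -373.87952397  196.39506764] -0.3148584239928575 [[-0.31, -0.902, -0.301, 528.793], [-0.951, 0.294, 0.099, -399.02], [-0.001, 0.317, -0.948, 339.178], [0.0, 0.0, 0.0, 1.0]]
[284.00163235 182.18269465]
[([577.7, -211.9, 26.7], 0.83), ([554.8, -377.0, 21.4], 0.82), ([467.9, -385.1, 34.5], 0.7), ([486.3, -485.2, 24.8], 0.6)]
```

View pics/w2.png

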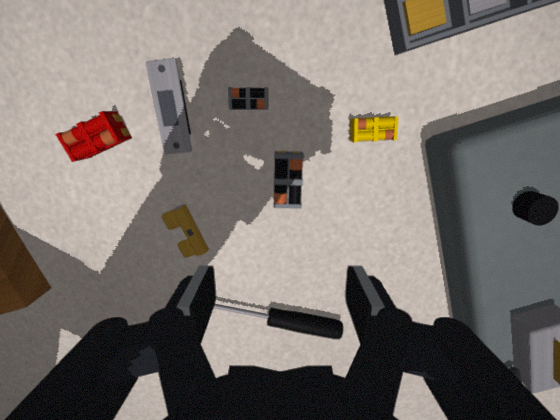

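The large grey cartridge is at (288,180), its edges at columns 274–303 and rows 151–207, well aligned with the tool. The red, yellow and small grey look-alikes lie clear of it.

Run:
```python
from h import *
c=cam('wrist')
s=ctrl.sense();p=np.array(s['eef_pos']);a=-.315
X=np.array([np.cos(a),np.sin(a)]);Y=np.array([np.sin(a),-np.cos(a)])
for uv,z in(((274.5,180),30),((302.5,180),30),((288,207),30),((288,151),0),((288,153),30)):
  w=p2w(c,uv,z);d=w[:2]-p[:2];print(uv,z,np.round(w,1),'tool',d@X,d@Y)
print(models.boxes_of('top','screwdriver')) if 0 else None
```

```text
(274.5, 180) 30 [ 469.5 -373.2   30. ] tool 16.548070071877568 -6.1861173148407484
(302.5, 180) 30 [ 460.3 -401.4   30. ] tool 16.601187340191807 23.510998624344037
(288, 207) 30 [ 436.5 -377.8   30. ] tool -13.356075491826127 8.425236406192894
(288, 151) 0 [ 490.6 -395.6    0. ] tool 43.57338856340156 8.616923576117891
(288, 153) 30 [ 492.  -395.3   30. ] tool 44.84568291677349 7.85656717989456
```

```bash
python3 -m pendant '0.0115 0.0085 0.05 0; 0 0 0.06 0; 0 0 0.05 0; 0 0 0.025 0; 0 0 0.005 0; 0 0 0 0'
python3 - <<'E'
from h import *
c=cam('wrist','w3.png');s=ctrl.sense();p=np.array(s['eef_pos']);print(p)
E
```

```text
time_s: 6.92
eef_pos: [460.5, -386.2, 7.6]
ee_rot: [0.0, 0.988, -0.158, 0.0]
force: [0.9, -0.1, 0.5]
grip_width: 0.797
grip_force: 0.0
[ 460.64887431 -386.38741175    8.11231361]
```

View pics/w3.png

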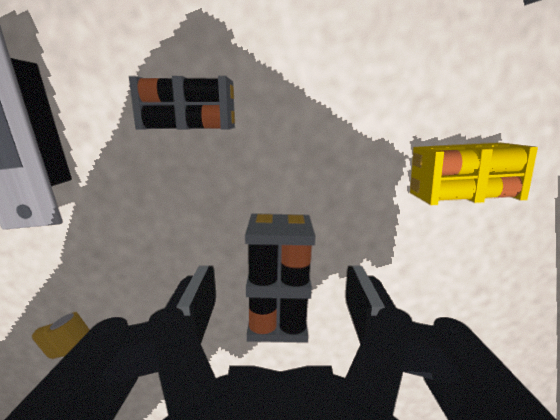

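The cartridge is centred (column 280) between the finger pads (columns 214 and 348), so I can close on it.

```bash
python3 -m pendant '0 0 0.004 0; 0 0 0 0; 0 0 0 0; 0 0 0 0; 0 0 0 0; 0 0 0 0' 0.2 40; python3 -m pendant '0 0 -0.03 0; 0 0 -0.06 0; 0 0 -0.06 0; 0 0 -0.05 0; 0 0 0 0'
python3 - <<'E'
from h import *
c=cam('scene','s2.png')
im=cv2.imread('pics/s2.png');cv2.imwrite('pics/s2c.png',cv2.resize(im[100:300,120:400],None,fx=2.5,fy=2.5))
E
```

```text
time_s: 7.72
eef_pos: [460.3, -386.1, 3.3]
ee_rot: [0.0, 0.987, -0.158, 0.0]
force: [-0.8, 0.5, 5.6]
grip_width: 0.357
grip_force: 41.6
time_s: 8.35
eef_pos: [461.0, -386.8, 206.4]
ee_rot: [0.002, 0.987, -0.158, 0.003]
force: [-0.5, -1.0, -1.8]
grip_width: 0.355
grip_force: 41.0
```

View pics/s2c.png

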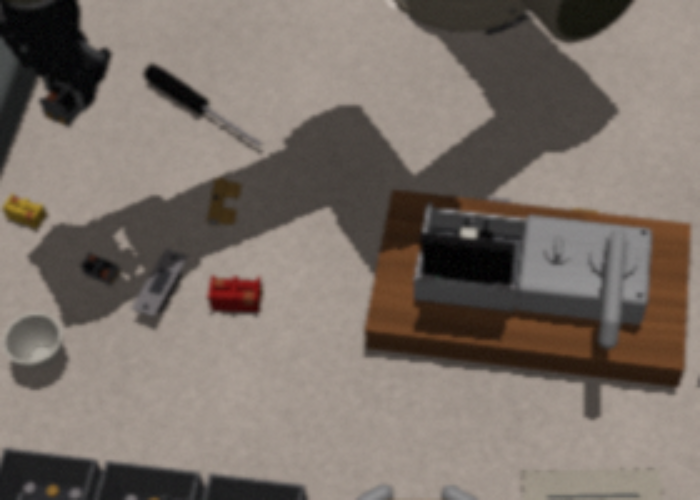

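The cartridge is held at 30 mm width, and the cover at crop (470,255) is swinging open with its white striker showing. I'll carry the cartridge over to the lock.

```bash
python3 -m pendant '0 0 0 -0.104; 0 0 0 -0.104; 0 0 0 -0.103; 0.004 -0.0565 0 0; 0.004 -0.0565 0 0; 0.004 -0.0565 0 0; 0.004 -0.0565 0 0; 0.004 -0.0565 0 0; 0.004 -0.0565 0 0; 0.004 -0.0565 0 0'; python3 -m pendant '0.004 -0.0565 0 0; 0 0 0 0; 0 0 0 0'
python3 - <<'E'
from h import *
c=cam('wrist','w4.png');s=ctrl.sense();q=s['ee_rot'];print(s['eef_pos'],2*np.arctan2(q[2],q[1]),s['grip_force'])
print('cradle',w2p(c,[527,66.5,50]))
for dx,dy in((-34.5,-20),(-34.5,20),(34.5,20),(34.5,-20)): print(w2p(c,[527+dx,66.5+dy,50]))
E
```

```text
time_s: 9.65
eef_pos: [489.6, 11.4, 200.9]
ee_rot: [-0.0, 1.0, -0.003, -0.002]
force: [1.0, -1.0, -1.8]
grip_width: 0.357
grip_force: 40.9
time_s: 10.02
eef_pos: [494.4, 65.6, 201.4]
ee_rot: [0.0, 1.0, -0.003, -0.001]
force: [-0.0, 0.6, -2.1]
grip_width: 0.357
grip_force: 40.9
[494.55301498  65.12196618 201.70716879] -0.007120192845639372 40.86463272571564
cradle [279.29901122 167.05622008]
[298.87622128 200.36583795]
[260.09505141 200.54271808]
[258.25560023 131.30410573]
[299.95086834 131.10021613]
```

View pics/w4.png

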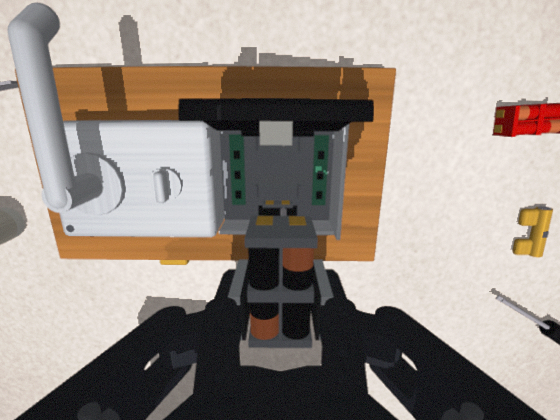

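Run:
```python
from h import *
c=cam('wrist')
print('time',ctrl.sense()['time_s'])
for n,uv,z in(('unit front -52',(150,236.5),94),('unit far +52',(150,121.5),94),('offcut near',(300,261.5),44),('offcut far',(300,67),44),('offcut -y',(385,165),44),('cover L',(179,100),184),('cover R',(373,100),184),('board L',(229,165),94),('contacts',(280,205),50),('front wall inner?',(345,238),94)):
  w=p2w(c,uv,z);print(n,np.round(w,1),np.round(w-[519.5,136.5,0],1))
im=cv2.imread('pics/w4.png')[85:265,190:390]
cv2.imwrite('pics/w4c.png',cv2.resize(im,None,fx=3.3,fy=3.3,interpolation=cv2.INTER_CUBIC))
```

```text
time 10.125
unit front -52 [471.5 185.2  94. ] [-48.   48.7  94. ]
unit far +52 [572.5 170.7  94. ] [53.  34.2 94. ]
offcut near [419.2  43.3  44. ] [-100.3  -93.2   44. ]
offcut far [618.8  46.2  44. ] [ 99.3 -90.3  44. ]
offcut -y [527.9 -41.6  44. ] [   8.4 -178.1   44. ]
cover L [584.  116.4 184. ] [ 64.5 -20.1 184. ]
cover R [583.4  17.5 184. ] [  63.9 -119.   184. ]
board L [536.5 108.3  94. ] [ 17.  -28.2  94. ]
contacts [487.8  65.5  50. ] [-31.7 -71.   50. ]
front wall inner? [469.    5.9  94. ] [ -50.5 -130.6   94. ]
```

View pics/w4c.png

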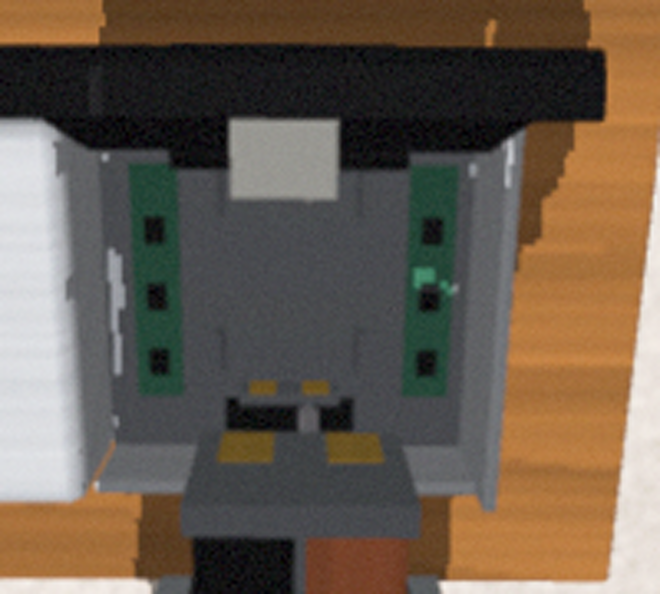

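The cover is fully open: its top edge measures x=+64 at z=184, as it should. The cradle's middle is at y≈67.5, with the near contacts at px (278,202).

The gripper body would come too near the striker hanging from the open cover, at lockset x≈+38 and z≈175. I'll set the cartridge down on free bench and grip it again, farther back and higher.

```bash
python3 -m pendant '-0.004 0.0615 0 0; -0.004 0.0615 0 0; -0.005 0.0615 0.03 0; 0 0 0.06 0; 0 0 0.06 0; 0 0 0.035 0; 0 0 0.006 0; 0 0 0 0; 0 0 0 0'
```

```text
time_s: 11.25
eef_pos: [482.1, -113.6, 16.0]
ee_rot: [0.001, 1.0, -0.003, 0.001]
force: [-0.0, 0.4, -1.3]
grip_width: 0.361
grip_force: 40.8
```

```bash
python3 -m pendant '0 0 0.008 0; 0 0 0.003 0; 0 0 0 0; 0 0 0 0'; python3 -m pendant '0 0 0 0; 0 0 0 0; 0 0 0 0' 0.6
```

```text
time_s: 11.75
eef_pos: [481.3, -113.0, 3.4]
ee_rot: [-0.0, 1.0, -0.003, -0.0]
force: [1.4, 0.4, -1.9]
grip_width: 0.356
grip_force: 40.9
time_s: 12.12
eef_pos: [481.3, -113.0, 3.5]
ee_rot: [0.0, 1.0, -0.003, 0.0]
force: [-0.7, 0.1, -0.1]
grip_width: 0.598
grip_force: 0.0
```

```bash
python3 -m pendant '-0.005 0 -0.007 0; -0.005 0 0 0; 0 0 0 0'; python3 -m pendant '0 0 0 0; 0 0 0 0; 0 0 0 0; 0 0 0 0' 0.2 40;  python3 -m pendant '0 0 -0.03 0; 0 0 -0.06 0; 0 0 -0.06 0; 0 0 -0.045 0; 0 0 0 0; 0 0 0 0'
python3 - <<'E'
from h import *
c=cam('wrist','w5.png');s=ctrl.sense();print(s['eef_pos'])
E
```

```text
time_s: 12.5
eef_pos: [470.9, -112.9, 10.6]
ee_rot: [-0.0, 1.0, -0.003, -0.0]
force: [-0.5, -0.0, -0.4]
grip_width: 0.6
grip_force: 0.0
time_s: 13.0
eef_pos: [471.5, -113.0, 10.6]
ee_rot: [0.0, 1.0, -0.003, 0.0]
force: [-0.3, -0.1, 6.0]
grip_width: 0.358
grip_force: 40.2
time_s: 13.75
eef_pos: [470.7, -112.6, 204.1]
ee_rot: [-0.001, 1.0, -0.003, -0.001]
force: [-0.1, 0.3, -1.9]
grip_width: 0.359
grip_force: 40.1
[ 470.5977945  -112.61675453  203.78168278]
```

View pics/w5.png

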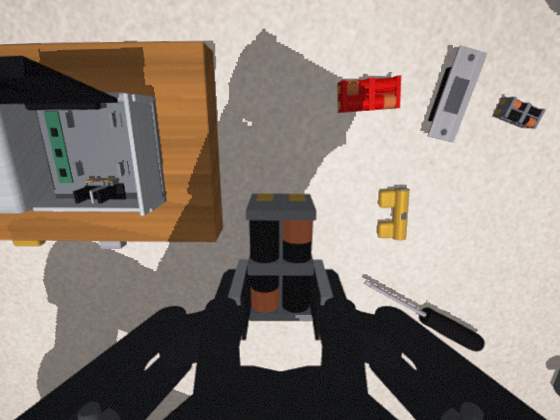

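The picture shows the cartridge gripped straight, centre about (281,255), near its rear end, and nothing else disturbed. Next I carry it in, staying on the near side while it passes the striker.

```bash
python3 -m pendant '0.009 -0.06 0 0; 0.009 -0.06 0 0; 0.009 -0.06 0 0; 0 0 0 0; 0 0 0.04 0; 0 0 0.04 0; 0 0 0 0; 0 0 0 0'
```

```text
time_s: 14.8
eef_pos: [500.0, 66.4, 126.4]
ee_rot: [0.0, 1.0, -0.003, 0.001]
force: [0.2, 0.3, -1.7]
grip_width: 0.352
grip_force: 40.3
```

```bash
python3 -m pendant '0.006 -0.001 0.01 0; 0.005 0 0.02 0; 0 0 0.018 0; 0 0 0.006 0; 0 0 0.004 0; 0 0 0 0; 0 0 0 0'
```

```text
time_s: 15.68
eef_pos: [510.7, 67.8, 68.0]
ee_rot: [0.0, 1.0, -0.003, 0.001]
force: [0.3, 0.3, -1.4]
grip_width: 0.357
grip_force: 40.3
```

```bash
python3 -m pendant '0 0 0.003 0; 0 0 0.003 0; 0 0 0.001 0; 0 0 0 0; 0 0 0 0'
```

```text
time_s: 16.3
eef_pos: [510.3, 67.8, 60.7]
ee_rot: [0.0, 1.0, -0.003, -0.0]
force: [-4.0, 0.1, 4.4]
grip_width: 0.355
grip_force: 41.0
```

```bash
python3 -m pendant '0 0 -0.002 0; 0 0 0 0'; python3 -m pendant '-0.002 0 0 0; 0 0 0 0; 0 0 0.001 0; 0 0 0 0; 0 0 0 0';  python3 - <<'E'
from h import *
c=cam('wrist','w6.png');s=ctrl.sense();print(s['eef_pos'],s['force'],s['wrist_torque'])
im=c['color'].astype(int)
for q in('cover','cover_press','cartridge'):print(q,[(np.round(d['at'],1).tolist(),round(d['p'],2)) for d in models.boxes_of('wrist',q)])
E
```

```text
time_s: 16.55
eef_pos: [510.6, 67.8, 62.5]
ee_rot: [-0.0, 1.0, -0.003, 0.0]
force: [-0.5, -0.9, -1.1]
grip_width: 0.349
grip_force: 40.4
time_s: 17.18
eef_pos: [508.6, 67.8, 61.5]
ee_rot: [0.0, 1.0, -0.003, 0.0]
force: [3.9, -0.6, -1.6]
grip_width: 0.352
grip_force: 40.4
[508.62382898  67.77437198  61.51913277] [ 4.12784258  0.09528417 -2.18885996] [-0.04302046 -0.55917038 -0.01709022]
cover [([575.5, 69.4, 182.7], 0.64)]
cover_press [([581.6, 70.0, 186.4], 0.74)]
cartridge []
```

```bash
python3 -m pendant '0.002 0 0 0; 0 0 0 0; 0 0 0.0005 0; 0 0 0 0; 0 0 0 0'; python3 -m pendant '0 0 0 0; 0 0 0 0; 0 0 0 0; 0 0 0 0' 0.6
```

```text
time_s: 18.0
eef_pos: [510.3, 67.8, 60.9]
ee_rot: [-0.0, 1.0, -0.003, -0.0]
force: [0.2, 0.2, -1.5]
grip_width: 0.352
grip_force: 40.3
time_s: 18.5
eef_pos: [510.4, 67.8, 61.0]
ee_rot: [0.0, 1.0, -0.003, 0.0]
force: [-0.6, 0.2, 0.0]
grip_width: 0.598
grip_force: 0.0
```

```bash
python3 -m pendant '0 0 -0.03 0; -0.005 0 -0.04 0; -0.02 0 -0.05 0; -0.03 0 -0.04 0; -0.02 0 0 0; 0 0 0 0; 0 0 0 0'
python3 - <<'E'
from h import *
c=cam('wrist','w6.png');s=ctrl.sense();print(s['eef_pos'])
for q in('cover','cartridge'):print(q,[(np.round(d['at'],1).tolist(),round(d['p'],2)) for d in models.boxes_of('wrist',q)])
for n,P in(('c',[524,67.5,80]),('n',[495,67.5,80]),('f',[553,67.5,80]),('l',[524,83,80]),('r',[524,52,80])):print(n,np.round(w2p(c,P),1))
im=c['color'].astype(int)
u,v=np.round(w2p(c,[510,67.5,80])).astype(int)
print('row',v);print([(x,*im[v,x]) for x in range(u-50,u+50,2)])
E
```

```text
time_s: 19.38
eef_pos: [435.9, 68.2, 220.7]
ee_rot: [-0.0, 1.0, -0.003, -0.0]
force: [-0.0, 1.1, 0.4]
grip_width: 0.602
grip_force: 0.0
[435.90169711  68.19556056 220.56458098]
cover [([572.1, 66.5, 143.0], 0.62)]
cartridge [([527.1, 72.6, 82.2], 0.64), ([574.5, -192.3, 28.2], 0.64)]
c [280.6 108.2]
n [280.8 141. ]
f [280.5  73.3]
l [263.5 108.3]
r [297.8 108.1]
row 124
[(231, np.int64(59), np.int64(62), np.int64(68)), (233, np.int64(48), np.int64(59), np.int64(56)), (235, np.int64(25), np.int64(60), np.int64(46)), (237, np.int64(27), np.int64(58), np.int64(43)), (239, np.int64(30), np.int64(59), np.int64(43)), (241, np.int64(25), np.int64(59), np.int64(46)), (243, np.int64(30), np.int64(60), np.int64(49)), (245, np.int64(32), np.int64(63), np.int64(49)), (247, np.int64(39), np.int64(55), np.int64(48)), (249, np.int64(91), np.int64(93), np.int64(93)), (251, np.int64(112), np.int64(115), np.int64(118)), (253, np.int64(63), np.int64(64), np.int64(69)), (255, np.int64(60), np.int64(62), np.int64(64)), (257, np.int64(60), np.int64(64), np.int64(68)), (259, np.int64(51), np.int64(52), np.
[... 1020 characters left out ...]
np.int64(63)), (303, np.int64(57), np.int64(59), np.int64(61)), (305, np.int64(64), np.int64(64), np.int64(70)), (307, np.int64(61), np.int64(62), np.int64(67)), (309, np.int64(63), np.int64(62), np.int64(67)), (311, np.int64(68), np.int64(70), np.int64(72)), (313, np.int64(62), np.int64(62), np.int64(67)), (315, np.int64(23), np.int64(56), np.int64(45)), (317, np.int64(30), np.int64(60), np.int64(46)), (319, np.int64(23), np.int64(58), np.int64(44)), (321, np.int64(33), np.int64(59), np.int64(46)), (323, np.int64(34), np.int64(60), np.int64(47)), (325, np.int64(30), np.int64(62), np.int64(44)), (327, np.int64(31), np.int64(58), np.int64(49)), (329, np.int64(60), np.int64(64), np.int64(66))]
```

The cartridge is centred: its cells lie at columns 264–296, between the boards at 247 and 314. Now I go over the top, behind the open cover, with the fingers shut.

```bash
python3 -m pendant '0.01 0 -0.025 0; 0.05 0 0 0; 0.05 0 0 0; 0.05 0 0 0; 0.034 0 0 0; 0 0 0 0; 0 0 0.04 0; 0 0 0.04 0; 0 0 0 0' 0 40
```

```text
time_s: 20.65
eef_pos: [627.6, 67.2, 163.5]
ee_rot: [-0.0, 1.0, -0.003, -0.003]
force: [0.1, 0.4, 1.0]
grip_width: 0.005
grip_force: 0.0
```

```bash
python3 -m pendant '-0.016 0 0 0; -0.016 0 0 0; -0.0075 0 -0.003 0; -0.0075 0 -0.003 0; -0.0075 0 0 0; -0.0075 0 0 0; -0.0078 0 0.0018 0; -0.0078 0 0.0018 0; -0.0073 0 0.0035 0; -0.0073 0 0.0035 0'
```

```text
time_s: 21.9
eef_pos: [536.7, 67.7, 161.2]
ee_rot: [-0.0, 1.0, -0.003, -0.0]
force: [2.7, 0.5, 0.4]
grip_width: -0.003
grip_force: 1.2
```

```bash
python3 -m pendant '-0.007 0 0.005 0; -0.007 0 0.005 0; -0.0055 0 0.0058 0; -0.0055 0 0.0058 0; -0.0055 0 0.0065 0; -0.0055 0 0.0065 0; -0.0043 0 0.0075 0; -0.0043 0 0.0075 0; -0.0028 0 0.0072 0; -0.0028 0 0.0072 0'
```

```text
time_s: 23.15
eef_pos: [486.8, 68.0, 96.9]
ee_rot: [0.0, 1.0, -0.003, -0.0]
force: [2.3, -0.1, 2.5]
grip_width: 0.005
grip_force: 1.3
```

```bash
python3 -m pendant '0 0 0.003 0; 0 0 0.003 0; 0 0 0.002 0; 0 0 0.001 0; 0 0 0.0005 0; 0 0 0 0; 0 0 0 0'
```

```text
time_s: 24.02
eef_pos: [486.9, 68.0, 87.9]
ee_rot: [-0.0, 1.0, -0.003, -0.0]
force: [-4.3, -0.2, 3.3]
grip_width: -0.001
grip_force: 2.1
```

```bash
python3 -m pendant '0 0 0.0007 0; 0 0 0 0; 0 0 0 0'
```

```text
time_s: 24.4
eef_pos: [486.9, 68.0, 87.4]
ee_rot: [-0.0, 1.0, -0.003, -0.0]
force: [-5.4, 0.2, 6.1]
grip_width: -0.001
grip_force: 3.8
```

Pressed to the stop. I lift straight up and away, wait, and check whether the cover stays shut.

```bash
python3 -m pendant '0 0 -0.01 0; 0 0 -0.03 0; -0.03 0 -0.05 0; -0.05 0 -0.04 0; 0 0 0 0; 0 0 0 0; 0 0 0 0; 0 0 0 0; 0 0 0 0; 0 0 0 0'; python3 -m pendant '0 0 0 0; 0 0 0 0; 0 0 0 0; 0 0 0 0; 0 0 0 0; 0 0 0 0; 0 0 0 0; 0 0 0 0'
python3 - <<'E'
from h import *
c=cam('wrist','w7.png');im=c['color'].astype(int)
for cm in('wrist',):
  for q in('cover','cover_press','cartridge'):print(q,[(np.round(d['at'],1).tolist(),round(d['p'],2)) for d in models.boxes_of(cm,q)])
for x in(475,490,510,530,550,562):
  u=np.round(w2p(c,[x,85,94])).astype(int);v=np.round(w2p(c,[x,45,94])).astype(int);print(x,u,im[u[1],u[0]],v,im[v[1],v[0]])
u=np.round(w2p(c,[520,90,94])).astype(int);col=im[:,u[0]].sum(1)
d=np.where(col<70)[0];d=d[d<300];print('dark rows',d.min() if len(d) else None,d.max() if len(d) else None,len(d),'expect',w2p(c,[472.5,90,94]),w2p(c,[563.5,90,94]))
E
```

```text
time_s: 25.65
eef_pos: [408.3, 68.4, 216.0]
ee_rot: [-0.0, 1.0, -0.003, -0.0]
force: [0.1, 0.6, -0.6]
grip_width: -0.0
grip_force: 0.0
time_s: 26.65
eef_pos: [408.2, 68.4, 216.2]
ee_rot: [-0.0, 1.0, -0.003, -0.0]
force: [0.1, 0.1, -0.5]
grip_width: -0.002
grip_force: 0.0
cover [([527.4, 70.6, 89.8], 0.89)]
cover_press [([523.9, 70.9, 96.2], 0.66)]
cartridge [([570.4, -186.3, 24.5], 0.94), ([457.0, 391.5, 14.8], 0.18)]
475 [261 134] [15 15 19] [307 134] [21 24 22]
490 [260 116] [15 17 17] [307 115] [1 6 3]
510 [260  90] [15 17 16] [308  90] [13 13 13]
530 [259  64] [23 24 21] [308  64] [20 16 18]
550 [259  37] [36 33 35] [309  36] [30 28 29]
562 [258  19] [25 28 30] [309  19] [25 26 24]
dark rows 6 299 100 expect [255.20091092 136.74623823] [251.80843923  17.37914011]
```

The cover is flush and staying shut about 2 s after I let go: its middle is at z≈90 and black runs the full width from x=475 to 562. Handing in.

```bash
python3 -c "
from rig import ctrl
print(ctrl.finish_job())"
```

```text
the job is handed in; nothing more can be done
None
```

I handed the job in after about 27 s of robot time: the cartridge lies in the cradle, the cover stayed flush for about 2 s after my last press, and I moved none of the other parts on the bench; no verdict came back.

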